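# Hold a hinged upright square with a try square

### The arm

A 6-joint arm with a two-finger parallel gripper is mounted at the origin on a cart in front of the work surface, level with it; the furniture and walls round the work are solid. World frame = base frame: x ahead of the robot, y to its left, z up, the work surface at z = 0. Lengths are in m, angles in rad, forces in N, time in s.
With the tool pointing down it reaches from about 0.3 to 0.875 m from the base axis. Payload 6.4 kg.
Tool frame: the origin (TCP) lies on the centre line of the jaws, within the pads' length; the fingertips stand 25 mm ahead of it and the grasp point (between the pads) lies 6 mm ahead of it (ctrl.tip_reach is the distance from the TCP to the fingertips, in m); z points along the fingers, y is the line along which they close (so a half turn about z gives the same grasp; the last joint's range is limited). The gripper opens to 85 mm and grips with 20 to 120 N. Pads are 22 mm wide; open, the fingers measure 114 mm over their backs; the gripper's body (76 mm by 85 mm) begins 54 mm behind the grasp point. The pads swing forward as they close: fully open they stand 13 mm farther back than shut.
Start: joints at [1.089, 0.181, 1.607, -0, 1.354, -0.206], TCP at [0.157, 0.553, 0.256] pointing down, gripper open.
Joint ranges: [-2.99, 2.99], [-0.89, 2.07], [0.3, 2.58], [-1.14, 4.28], [0, 2.63], [-3.12, 3.12]. Speed limits (rad/s): [2.57, 2.57, 3.01, 3.14, 3.14, 3.14].

### API

Orientations are given as a unit quaternion [w, x, y, z].
In Python, from bench import ctrl gives the robot as it stands.
- The arm moves only by the tool servo_tool, never from a script. Its argument "motion" is a list that holds one entry, the list of rows, each a list of 5 numbers: the shift along the tool's x, y, z in cm, then the turn about the tool's z in degrees, then the closure, from -1 (fully open) to 1 (shut). In form: [[[dx, dy, dz, twist, claw], ...]]. A call has 1 to 5 rows; each row is the pose to reach, as a shift and turn from the pose commanded when the call began, along the tool's axes at that moment; what a row does not reach only later rows make up. A row lasts 1/10 s, in which the tool goes at most 50 mm and 8.59 degrees, less where a joint would pass 70% of its speed; a pose out of reach is approached as far as the arm can. A call with a gripper value outside its range is refused whole. The fingers move at their own pace and stop on an object; the grip force is fixed at half the most. Time passes only in rows, so rows that repeat a pose let the fingers close. It gives the time, the measured TCP pose, the force, the opening and the grip force at its end, in the units of the state.
- ctrl.get_obs(): the state, without advancing time (a new reading comes with each control period).
- ctrl.camera(name): name is "scene" or "top" or "wrist"; returns a dict with "pixels" (400x640x3 uint8, red, green, blue), "depth" (400x640 float32, m along the optical axis (not along the pixel's ray), 0 where there is no reading), "fx", "fy", "cx", "cy" (pixels), "k1" (the pictures are not rectified: a ray, as slopes to the right and down, at radius r is drawn at 1 + k1 r^2 times it, then the intrinsics apply), "R" (3x3) and "t" (3): a world point X has camera coordinates R X + t; the wrist camera has in their place "hand_eye" (4x4, takes a point from camera to tool coordinates, whose origin is the TCP and whose axes are the flange's). Camera axes: x right, y down, z forward; pixel columns grow to the right and rows downward; lengths in m; the calibration is good to about 2 mm. A picture is of the moment at which its call begins: read the wrist's pose just before it.
- ctrl.hand_in(): hands the job in; it is judged then, once.
The state is a dict: "time_s": time; "q": joint angles; "dq": joint speeds; "joint_efforts": joint torques, N m; "eef_pos": TCP position; "eef_rot": TCP orientation; "wrist_force": force on the tool from outside, world axes, zero at the start; "torque": the same for the moment, N m; "opening": opening from 0.0 (shut) to 1.0 (fully open); "grasp_force": force on a finger pad.
Only numpy, scipy, OpenCV 4.12 (cv2) and the standard library are available. Lean on these libraries where they do the work, as an engineer would, in place of code of your own. Each camera call takes 0.05 s, during which the arm holds its last target. There are 200 camera calls.

### The job

The upright of the angle fixture is unlocked and its spring leans it over the plate. Pick up the try square, stand its stock flat on the fixture's plate with the blade towards the upright, and press it into the corner, firmly but not hard, until stock and plate and blade and upright touch all along and the upright stands true. Finish still gripping the square and pressing it both down and into the corner, so that someone can tighten the lock screw; leave the other things on the bench where they are.

Things in the scene. Friction and masses are not known exactly. Their poses are not given: they have to be found in the camera images.
- square: try square, 0.32 kg, standing on its stock, blade up. Stock: dark steel bar 100 x 20 x 32 mm (x, y, z), free to grip across its 20 mm from x -50 to +28 mm. Blade: bright strip 22 mm wide (x), 5 mm thick (y) on the stock's +x end, outer edge flush with the end face, top 78 mm above the underside. Origin: centre of the stock's underside; x along the stock to the blade end, z up along the blade
- heel (a point): outer corner of the try square: where the stock's underside meets its +x end face, middle of the thickness; 50 mm along +x of the square's origin
- tip (a point): top of the blade's outer edge, 78 mm straight above the heel
- fixture: angle fixture screwed to the bench: a flat aluminium plate 160 x 100 mm (x, y), top 12 mm above the bench, with a hinged steel upright near its +x end. Origin: centre of the plate's underside; x runs along the plate towards the upright, z up. The plate is bare for 125 mm in front of the upright
- plate: the fixture's plate itself (origin 3 mm above that of the fixture, same axes) with two fixed cheeks, 6 mm thick, 46 mm tall over the bench, that stand behind the upright's front face at 33 to 39 mm either side of the middle, and a small black lock knob on the +y one
- corner (a point): the corner to press into: middle of the line where the front face of the upright, when it stands true, meets the plate's top; axes as the fixture (x into the upright, y along the corner, z up)
- upright: the upright, a steel plate 60 mm wide (y), 12 mm thick (x), its top 62.5 mm above the plate's top. Origin: on its hinge pin, 6 mm behind its front face and 6.5 mm above the plate's top
- lean (a joint): lean of the upright about its pin in rad: 0 = true (square to the plate, against a firm stop), 0.12 = leaning forward over the plate (its top then some 7 mm forward), where the spring holds it when nobody pushes. About 4 N on its top edge straightens it; it springs back when let go
- bench_block: square steel bench block 58 x 58 x 19 mm, lying by; not part of the job. Origin: centre of its underside
- wax_tin: round tin, 58 mm across, 24 mm high, lying by; not part of the job. Origin: centre of its underside
- caliper: steel caliper 72 x 190 x 8 mm, lying by; not part of the job. Origin: centre of its underside
There are look-alikes about, which are no part of the job. Of the things that look like the square, take the one that is nearest to the robot's base at the start.

How it is judged:
By the outcome, as a careful person would: the job done as asked, in the order asked, and still so for the second after the job is handed in, while the arm keeps its last pose, push and grip.
It also fails if it takes over 38 s, if anything falls off the work surface, if the arm or the gripper's body presses on something with over 40 N, if the wrist force passes 120 N, or if a joint passes its speed limit or range.

## Working session

There is one attempt and no reset: what is moved stays moved. The work goes in short steps, Python scripts to look and compute and a tool call to move; the robot and the scene stay as the last step left them, time stands still between calls to the robot, and variables do not carry over. Pictures are saved under pics/ and viewed, at most 10 in all, crops included, and the job is handed in when it is done.

Besides the shell and the picture viewer there is one more tool, called after ">>>" by a JSON object that holds its "name" and its "arguments". servo_tool: Moves the arm, as the interface text tells. Its arguments: {"type":"object","properties":{"motion":{"type":"array"}},"required":["motion"]}

```bash
ls; mkdir -p pics; cat > h.py <<'E'
import numpy as np, cv2
from bench import ctrl
from scipy.spatial.transform import Rotation as Ro
def shot(n):
    o=ctrl.get_obs(); c=ctrl.camera(n)
    if n=="wrist":
        w,x,y,z=o["eef_rot"]; T=np.eye(4); T[:3,:3]=Ro.from_quat([x,y,z,w]).as_matrix(); T[:3,3]=o["eef_pos"]
        M=T@np.array(c["hand_eye"])
    else:
        M=np.eye(4); M[:3,:3]=np.array(c["R"]).T; M[:3,3]=-M[:3,:3]@np.array(c["t"])
    c["M"]=M; return c
def slopes(c,uv):
    d=(np.atleast_2d(uv)-[c["cx"],c["cy"]])/[c["fx"],c["fy"]]; s=d.copy()
    for _ in range(20): s=d/(1+c["k1"]*(s**2).sum(1,keepdims=True))
    return s
def depthpts(c):
    v,u=np.mgrid[0:400,0:640]; s=slopes(c,np.c_[u.ravel(),v.ravel()])
    z=c["depth"].ravel()[:,None]; P=np.c_[s*z,z]@c["M"][:3,:3].T+c["M"][:3,3]
    P[z[:,0]<=0]=np.nan
    return P.reshape(400,640,3)
def onplane(c,uv,h):
    s=slopes(c,uv); d=np.c_[s,np.ones(len(s))]@c["M"][:3,:3].T; o=c["M"][:3,3]
    return o+d*((h-o[2])/d[:,2])[:,None]
def save(c,f,crop=None,k=1):
    im=c["pixels"][:,:,::-1]
    if crop: a,b,e,g=crop; im=im[b:g,a:e]
    cv2.imwrite("pics/"+f,cv2.resize(im,None,fx=k,fy=k,interpolation=cv2.INTER_CUBIC))
E
python3 - <<'E'
from h import *
o=ctrl.get_obs(); print({k:np.round(v,3) for k,v in o.items()}, ctrl.tip_reach)
import pickle
for n in ("scene","top","wrist"):
    c=shot(n); save(c,n+"0.png"); pickle.dump(c,open(n+"0.pkl","wb")); print(n,c["M"].round(3).tolist(),c["fx"],c["k1"])
a=[cv2.imread("pics/%s0.png"%n) for n in("top","scene")]
E
```

```text
pics
{'time_s': np.float64(0.0), 'q': array([ 1.089,  0.182,  1.608, -0.   ,  1.354, -0.206]), 'dq': array([-0.002, -0.   ,  0.   , -0.001, -0.   , -0.   ]), 'joint_efforts': array([-0.0000e+00, -4.4488e+01, -3.5133e+01, -0.0000e+00,  9.0000e-03,
        0.0000e+00]), 'eef_pos': array([0.156, 0.553, 0.255]), 'eef_rot': array([-0.   ,  0.137,  0.991, -0.001]), 'wrist_force': array([ 0.543, -1.26 ,  0.049]), 'torque': array([-0.084, -0.017, -0.019]), 'grasp_force': np.float64(0.0), 'opening': np.float64(1.002)} 0.025
scene [[-0.741, -0.461, 0.489, -0.298], [-0.672, 0.503, -0.543, 1.07], [0.004, -0.731, -0.683, 1.258], [0.0, 0.0, 0.0, 1.0]] 454.747139467511 -0.05872369174973629
top [[-0.011, -0.995, 0.094, 0.466], [-1.0, 0.011, 0.0, 0.102], [-0.001, -0.094, -0.996, 1.215], [0.0, 0.0, 0.0, 1.0]] 368.3125709038707 -0.03990583868386604
wrist [[0.271, 0.929, 0.253, 0.091], [0.963, -0.261, -0.073, 0.571], [-0.001, 0.263, -0.965, 0.372], [0.0, 0.0, 0.0, 1.0]] 278.286466217799 -0.008719072599393182
```

View pics/top0.png

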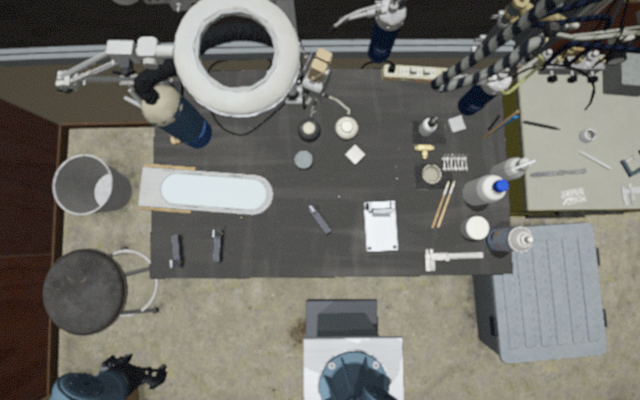

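View pics/scene0.png

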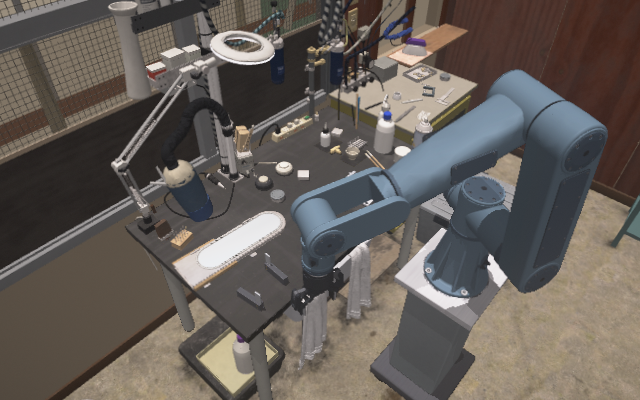

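The top view shows the fixture at about (380,225) with its upright at the top end. Three things could be the square: (177,250), (217,245) and (319,219). The tin is at (303,159), the block at (355,155) and the caliper at (452,258).

```bash
python3 - <<'E'
from h import *
import pickle
c=pickle.load(open("top0.pkl","rb"))
for uv in [(177,250),(217,245),(319,219),(380,225),(303,159),(355,155),(452,258)]:
    p=onplane(c,[uv],0.02)[0]; print(uv,p.round(3),np.hypot(*p[:2]).round(3), depthpts(c)[uv[1],uv[0]].round(3))
a=c["pixels"][:,:,::-1]
f=lambda x0,y0,x1,y1,k:cv2.resize(a[y0:y1,x0:x1],None,fx=k,fy=k,interpolation=cv2.INTER_CUBIC)
L=f(155,190,285,275,3); R=f(290,190,410,275,3)
cv2.imwrite("pics/crop1.png",np.hstack([L,R]))
E
```

```text
(177, 250) [0.439 0.565 0.02 ] 0.715 [0.439 0.559 0.034]
(217, 245) [0.454 0.434 0.02 ] 0.628 [0.454 0.431 0.032]
(319, 219) [0.535 0.103 0.02 ] 0.545 [0.534 0.103 0.032]
(380, 225) [ 0.513 -0.095  0.02 ] 0.522 [ 0.513 -0.096  0.017]
(303, 159) [0.734 0.153 0.02 ] 0.75 [0.733 0.153 0.025]
(355, 155) [ 0.745 -0.019  0.02 ] 0.745 [ 0.746 -0.019  0.017]
(452, 258) [ 0.403 -0.326  0.02 ] 0.519 [ 0.403 -0.331  0.005]
```

View pics/crop1.png

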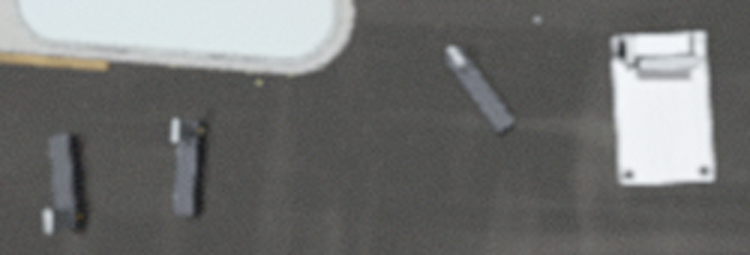

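The nearest candidate is (319,219), 0.545 m from the base against 0.628 and 0.715 m for the other two. The crop shows a dark stock with a bright blade at its far-left end. Next I move the wrist camera above it.

>>> {"name": "servo_tool", "arguments": {"motion": [[[-4.0, -2.8, 0, 0, -1], [-8.0, -5.6, 0, 0, -1], [-12.0, -8.4, 0, 0, -1], [-16.0, -11.2, 0, 0, -1], [-20.0, -14.0, 0, 0, -1]]]}}

```text
time_s: 0.65
eef_pos: [0.3115, 0.3625, 0.2561]
eef_rot: [-0.0, 0.137, 0.991, -0.0]
wrist_force: [2.1, 0.0, 0.2]
opening: 0.998
grasp_force: 0.0
```

>>> {"name": "servo_tool", "arguments": {"motion": [[[-4.0, -2.8, 0, 0, -1], [-8.0, -5.6, 0, 0, -1], [-12.0, -8.4, 0, 0, -1], [-16.0, -11.2, 0, 0, -1], [-20.0, -14.0, 0, 0, -1]]]}}

```text
time_s: 1.15
eef_pos: [0.466, 0.1731, 0.2563]
eef_rot: [0.0, 0.138, 0.99, 0.0]
wrist_force: [0.2, 0.1, -0.8]
opening: 1.0
grasp_force: 0.0
```

>>> {"name": "servo_tool", "arguments": {"motion": [[[-4.0, -2.7, 0, -8, -1], [-8.2, -5.4, 0, -16, -1], [-8.2, -5.4, 0, -24, -1], [-8.2, -5.4, 0, -32, -1], [-8.2, -5.4, 0, -40, -1]]]}}

```text
time_s: 1.65
eef_pos: [0.5294, 0.0999, 0.2557]
eef_rot: [-0.001, -0.212, 0.977, 0.0]
wrist_force: [0.0, 1.4, -0.0]
opening: 1.001
grasp_force: 0.0
```

>>> {"name": "servo_tool", "arguments": {"motion": [[[0, 0, 0, -8, -1], [0, 0, 0, -15, -1], [0, 0, 0, -15, -1]]]}}

```text
time_s: 1.95
eef_pos: [0.5292, 0.1006, 0.2559]
eef_rot: [-0.0, -0.336, 0.942, 0.0]
wrist_force: [-0.4, -0.1, 1.0]
opening: 1.0
grasp_force: 0.0
```

```bash
python3 - <<'E'
from h import *
import pickle
o=ctrl.get_obs(); print(o["time_s"],o["q"].round(3),o["eef_pos"],o["eef_rot"])
c=shot("wrist"); save(c,"wrist1.png"); pickle.dump(c,open("w1.pkl","wb"))
E
```

```text
1.95 [-0.033  0.1    1.698 -0.     1.344 -2.288] [0.52919085 0.10062727 0.2559425 ] [-3.22028557e-04 -3.35879690e-01  9.41904833e-01  1.25097354e-04]
```

View pics/wrist1.png

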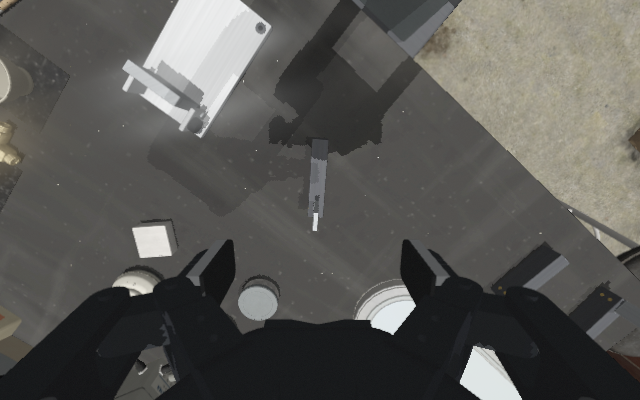

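The wrist view shows the square's stock from (319,140) to (316,225), with the blade at (315,220). The fixture plate is at about (205,60), its upright at (165,88) and its knob at (195,122).

```bash
cat >> h.py <<'E'
def rect(P):
    (cx,cy),(w,h),a=cv2.minAreaRect((P[:,:2]*1000).astype(np.float32))
    if w<h: w,h,a=h,w,a+90
    return np.round([cx,cy,w,h,(a+90)%180-90],1)
def sel(P,box,z0,z1):
    a,b,c,d=box; Q=P[b:d,a:c].reshape(-1,3); return Q[(Q[:,2]>z0)&(Q[:,2]<z1)]
E
python3 - <<'E'
from h import *
import pickle
for n,bs,bb,bf in [("w1.pkl",(295,130,340,235),(295,200,330,240),(115,0,275,140)),("top0.pkl",(300,195,340,240),(300,195,340,240),(355,195,405,255))]:
    c=pickle.load(open(n,"rb")); P=depthpts(c)
    S=sel(P,bs,.022,.042); B=sel(P,bb,.055,.1); F=sel(P,bf,.005,.02)
    print(n); 
    for q in (S,B,F,sel(P,bf,.035,.052),sel(P,bf,.06,.09)):
        if len(q)>4: print(len(q),rect(q),np.median(q[:,2]).round(4),q.mean(0).round(4))
E
```

```text
w1.pkl
1194 [531.4 103.1 100.3  20.   35.6] 0.0313 [0.528  0.1006 0.0313]
104 [562.9 125.2  21.7   4.8  39.3] 0.0769 [0.5613 0.1242 0.0746]
9876 [509.7 -97.  159.8 100.4   2.1] 0.0113 [ 0.5025 -0.0936  0.0112]
642 [568.  -89.9  87.8  36.9 -87.7] 0.0428 [ 0.5685 -0.0797  0.0423]
870 [554.  -95.3  59.7  13.3 -88.8] 0.0731 [ 0.5534 -0.0938  0.0723]
top0.pkl
181 [533.1 101.3  98.1  19.9  35.3] 0.0325 [0.5309 0.1    0.0323]
14 [564.4 123.8  19.5   4.8  34.9] 0.0791 [0.5643 0.1241 0.0776]
1355 [515.7 -95.7 193.3 161.   -1.3] 0.0126 [ 0.5047 -0.0976  0.0125]
68 [571.3 -91.4  87.6  32.3 -87.5] 0.044 [ 0.5726 -0.0871  0.0439]
81 [556.4 -95.9  58.3  13.6 -87.3] 0.0744 [ 0.556  -0.0955  0.0737]
```

>>> {"name": "servo_tool", "arguments": {"motion": [[[0.5, 0, 4.0, 2, -1], [1.5, 0.1, 8.0, 3.7, -1], [1.5, 0.1, 11.5, 3.7, -1], [1.5, 0.1, 11.5, 3.7, -1]]]}}

```text
time_s: 2.4
eef_pos: [0.513, 0.092, 0.1364]
eef_rot: [-0.005, -0.303, 0.953, 0.002]
wrist_force: [-0.9, -0.1, -0.2]
opening: 1.001
grasp_force: 0.0
```

```bash
python3 - <<'E'
from h import *
import pickle
o=ctrl.get_obs(); print(o["time_s"],o["eef_pos"].round(4),o["eef_rot"].round(4))
c=shot("wrist"); save(c,"wrist2.png"); pickle.dump(c,open("w2.pkl","wb"))
P=depthpts(c).reshape(-1,3); near=np.hypot(P[:,0]-.532,P[:,1]-.102)<.06
S=P[near&(P[:,2]>.024)&(P[:,2]<.04)]; print(len(S),rect(S),S.mean(0).round(4))
ax=np.array([np.cos(np.radians(35.5)),np.sin(np.radians(35.5))]); d=(S[:,:2]-[.5319,.1022])
s=d@ax; l=d@[-ax[1],ax[0]]
k=(abs(l)<.02); print(np.percentile(s[k],[1,99]),np.percentile(l[k],[2,98]))
import scipy.stats as st
for b in np.arange(-.05,.03,.015):
    m=k&(s>b)&(s<b+.015); 
    if m.sum()>20: print(round(b,3),m.sum(),np.percentile(l[m],[3,97]).round(4))
E
```

```text
2.4 [0.513  0.092  0.1364] [-0.0048 -0.3034  0.9529  0.0018]
2478 [531.4 102.9  99.9  20.1  35.6] [0.5269 0.0997 0.0313]
[-0.04973851  0.04826413] [-0.00867233  0.01058014]
-0.05 469 [-0.0089  0.0106]
-0.035 427 [-0.0083  0.0107]
-0.02 402 [-0.0086  0.0108]
-0.005 369 [-0.0088  0.01  ]
0.01 357 [-0.0083  0.0101]
0.025 295 [-0.0084  0.0102]
```

View pics/wrist2.png

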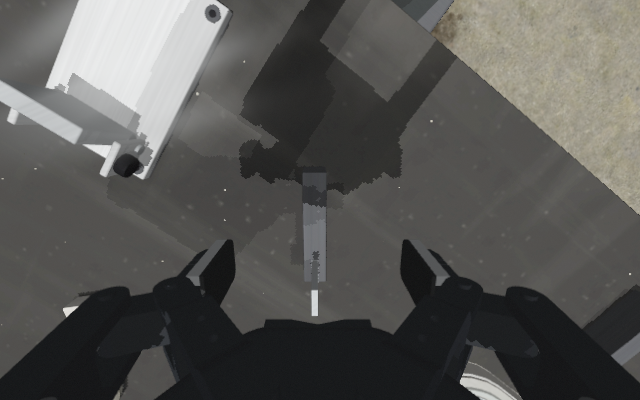

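The view shows the stock centred between the fingers at (315,225), with the blade at (315,302). Now I descend and grip.

>>> {"name": "servo_tool", "arguments": {"motion": [[[0, 0, 4, 0, -1], [0, 0, 7, 0, -1], [0, 0, 7, 0, -1], [0, 0, 7, 0, -1]]]}}

```text
time_s: 2.85
eef_pos: [0.5186, 0.092, 0.0733]
eef_rot: [0.001, -0.305, 0.952, -0.0]
wrist_force: [0.3, -0.2, 0.0]
opening: 1.004
grasp_force: 0.0
```

>>> {"name": "servo_tool", "arguments": {"motion": [[[0, 0, 2, 0, -1], [0, 0, 3.5, 0, -1], [0, 0, 4.0, 0, -1], [0, 0, 4.0, 0, -1]]]}}

```text
time_s: 3.25
eef_pos: [0.5172, 0.092, 0.0315]
eef_rot: [-0.0, -0.305, 0.952, 0.0]
wrist_force: [0.1, 0.0, -0.1]
opening: 0.999
grasp_force: 0.0
```

>>> {"name": "servo_tool", "arguments": {"motion": [[[0, 0, 0, 0, 0.3], [0, 0, 0, 0, 1], [0, 0, 0, 0, 1], [0, 0, 0, 0, 1], [0, 0, 0, 0, 1]]]}}

```text
time_s: 3.75
eef_pos: [0.5175, 0.092, 0.0318]
eef_rot: [0.0, -0.305, 0.952, -0.0]
wrist_force: [0.4, 0.9, -1.1]
opening: 0.218
grasp_force: 58.7
```

>>> {"name": "servo_tool", "arguments": {"motion": [[[0, 0, 0, 0, 1], [0, 0, 0, 0, 1], [0, 0, 0, 0, 1]]]}}

```text
time_s: 4.05
eef_pos: [0.5175, 0.0919, 0.0318]
eef_rot: [0.0, -0.305, 0.952, -0.0]
wrist_force: [-0.6, 0.0, 6.1]
opening: 0.223
grasp_force: 59.7
```

>>> {"name": "servo_tool", "arguments": {"motion": [[[0, 0, -1.5, 0, 1], [0, 0, -4, 0, 1], [0, 0, -6, 0, 1], [0, 0, -6, 0, 1]]]}}

```text
time_s: 4.45
eef_pos: [0.5191, 0.0919, 0.0943]
eef_rot: [0.002, -0.305, 0.952, -0.001]
wrist_force: [0.6, 0.9, -2.5]
opening: 0.221
grasp_force: 59.0
```

```bash
python3 - <<'E'
from h import *
import pickle
c=pickle.load(open("w1.pkl","rb")); P=depthpts(c)
F=sel(P,(115,0,275,140),.005,.018)
# bin edges in fixture frame, with guess angle
for g in (2.2,):
    r=np.radians(g); R=np.array([[np.cos(r),np.sin(r)],[-np.sin(r),np.cos(r)]])
    def bins(Q,ax,lo,hi,w,nm):
        L=(Q[:,:2]-[.5097,-.097])@R.T; o=1-ax; xs=[];a=[];b=[]
        for t in np.arange(lo,hi,w):
            m=(L[:,ax]>t)&(L[:,ax]<t+w)
            if m.sum()>8: xs.append(t+w/2);a.append(L[m,o].min());b.append(L[m,o].max())
        for nn,e in(("min",a),("max",b)):
            p=np.polyfit(xs,e,1); print(nm,nn,len(xs),"slope deg",np.degrees(np.arctan(p[0])).round(2),"off mm",(np.median(e)*1000).round(1), "sd",(1000*np.std(np.array(e)-np.polyval(p,xs))).round(2))
    bins(F,0,-.075,.03,.008,"plate sides(y)")
    bins(F,1,-.04,.04,.008,"plate ends(x)")
    U=sel(P,(115,40,230,140),.069,.09); bins(U,1,-.026,.026,.006,"upright top(x)"); bins(U,0,-.05,.08,.005,"upright y")
o=ctrl.get_obs(); print(o["eef_pos"],o["eef_rot"],o["wrist_force"],o["opening"])
E
```

```text
plate sides(y) min 14 slope deg -16.06 off mm -49.6 sd 8.3
plate sides(y) max 14 slope deg -0.08 off mm 49.8 sd 0.17
plate ends(x) min 10 slope deg -22.33 off mm -77.5 sd 4.24
plate ends(x) max 10 slope deg -16.49 off mm 79.3 sd 8.09
upright top(x) min 9 slope deg -0.25 off mm 38.4 sd 0.18
upright top(x) max 9 slope deg -0.46 off mm 50.3 sd 0.27
upright y min 4 slope deg 11.46 off mm -29.1 sd 1.62
upright y max 4 slope deg -10.7 off mm 29.5 sd 1.11
[0.51909067 0.09191544 0.09428169] [ 2.46003155e-03 -3.04898174e-01  9.52381317e-01 -9.36864528e-04] [ 0.63142313  0.88220639 -2.46475022] 0.2209259730306367
```

>>> {"name": "servo_tool", "arguments": {"motion": [[[2.5, -2.0, 0, 6, 1], [6.0, -4.8, 0, 13, 1], [10.0, -7.9, 0, 20, 1], [13.0, -10.3, 0, 27, 1], [15.6, -12.3, 0, 33.3, 1]]]}}

```text
time_s: 4.95
eef_pos: [0.46, -0.1003, 0.0904]
eef_rot: [-0.001, -0.016, 1.0, 0.0]
wrist_force: [1.3, -0.2, -2.5]
opening: 0.223
grasp_force: 59.1
```

>>> {"name": "servo_tool", "arguments": {"motion": [[[0, 0, 0, 0, 1], [0, 0, 0, 0, 1], [0, 0, 1, 0, 1], [0, 0, 2, 0, 1], [0, 0, 2, 0, 1]]]}}

```text
time_s: 5.45
eef_pos: [0.4601, -0.0971, 0.0691]
eef_rot: [-0.002, -0.02, 1.0, 0.001]
wrist_force: [0.3, 0.6, -3.2]
opening: 0.225
grasp_force: 59.3
```

```bash
python3 - <<'E'
from h import *
import pickle
o=ctrl.get_obs(); print(o["time_s"],o["eef_pos"].round(4),o["eef_rot"].round(4),o["wrist_force"].round(1),o["torque"].round(2))
c=shot("wrist"); save(c,"wrist3.png"); pickle.dump(c,open("w3.pkl","wb"))
P=depthpts(c); Q=P.reshape(-1,3); near=(Q[:,0]>.38)&(Q[:,0]<.6)&(Q[:,1]>-.17)&(Q[:,1]<-.03)
h=np.histogram(Q[near,2],bins=np.arange(0,.16,.004)); print(list(zip((h[1][:-1]*1000).astype(int).tolist(),h[0].tolist())))
E
```

```text
5.45 [ 0.4601 -0.0971  0.0691] [-0.0019 -0.0202  0.9998  0.001 ] [ 0.3  0.6 -3.2] [0.02 0.12 0.04]
[(0, 1056), (4, 161), (8, 6890), (12, 1206), (16, 0), (20, 0), (24, 0), (28, 0), (32, 0), (36, 32), (40, 69), (44, 79), (48, 154), (52, 213), (56, 248), (60, 266), (64, 961), (68, 4456), (72, 209), (76, 245), (80, 548), (84, 407), (88, 865), (92, 1054), (96, 2884), (100, 2192), (104, 1520), (108, 1848), (112, 2757), (116, 3884), (120, 4408), (124, 4058), (128, 5290), (132, 7421), (136, 7313), (140, 4644), (144, 2174), (148, 0), (152, 0)]
```

View pics/wrist3.png

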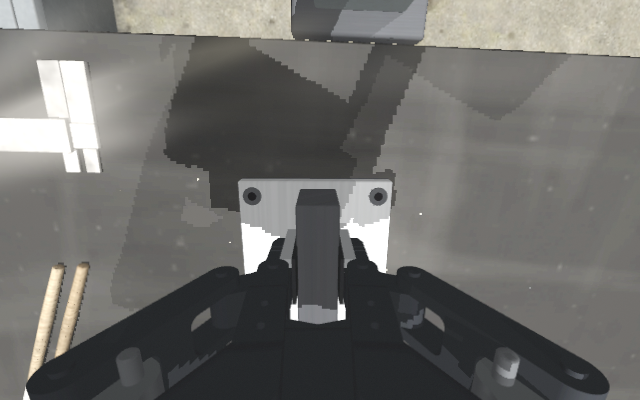

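The stock is held centrally at (318,255) over the plate, and the plate's rear screws are at (252,196) and (378,196). Next I check the stock's pitch, roll and yaw in the grip.

```bash
python3 - <<'E'
from h import *
import pickle
c=pickle.load(open("w3.pkl","rb")); P=depthpts(c)
S=sel(P,(294,190,342,310),.058,.078)
A=np.c_[S[:,:2]-S[:,:2].mean(0),np.ones(len(S))]; p,*_=np.linalg.lstsq(A,S[:,2],rcond=None); r=S[:,2]-A@p
m=abs(r)<.002; p,*_=np.linalg.lstsq(A[m],S[m,2],rcond=None); print("slopes x,y deg",np.degrees(p[:2]).round(2),"z",p[2].round(4),S[m].mean(0).round(4),S[m].min(0).round(4),rect(S[m]))
F=sel(P,(225,170,400,300),.006,.016)
b=[];xs=[];d=[]
for t in np.arange(.435,.50,.006):
    q=F[(F[:,0]>t)&(F[:,0]<t+.006)]; 
    if len(q)>20: xs.append(t+.003); b.append(q[:,1].min()); d.append(q[:,1].max())
print("plate yaw",[np.degrees(np.arctan(np.polyfit(xs[:7],e[:7],1)[0])).round(2) for e in(b,d)],"mid y at x",xs[2],(b[2]+d[2])/2,"xmin",F[:,0].min(),"z",np.median(F[:,2]))
s=[];xs=[]
for t in np.arange(.415,.455,.005):
    q=S[m][(S[m][:,0]>t)&(S[m][:,0]<t+.005)]
    if len(q)>10: xs.append(t+.0025); s.append((q[:,1].min(),q[:,1].max()))
s=np.array(s);print("stock yaw",[np.degrees(np.arctan(np.polyfit(xs,s[:,k],1)[0])).round(2) for k in(0,1)],s.mean(1).round(4)[:3],xs[:3])
E
```

```text
slopes x,y deg [-0.06  0.03] z 0.0686 [ 0.4532 -0.0978  0.0686] [ 0.4279 -0.1089  0.0659] [455.3 -97.9  54.8  21.9   1. ]
plate yaw [np.float64(1.92), np.float64(2.2)] mid y at x 0.45 -0.09911882465758684 xmin 0.42765031586316243 z 0.01131844958400316
stock yaw [np.float64(2.77), np.float64(2.59)] [-0.099  -0.0989 -0.0984] [np.float64(0.4275), np.float64(0.4325), np.float64(0.4375)]
```

>>> {"name": "servo_tool", "arguments": {"motion": [[[0, 0, 1.0, 0, 1], [0, 0, 1.8, 0, 1], [0, 0, 2.0, 0, 1], [0, 0, 2.0, 0, 1], [0, 0, 2.0, 0, 1]]]}}

```text
time_s: 6.0
eef_pos: [0.4617, -0.0989, 0.0514]
eef_rot: [0.0, -0.019, 1.0, -0.0]
wrist_force: [-0.2, -0.2, -3.2]
opening: 0.22
grasp_force: 59.4
```

>>> {"name": "servo_tool", "arguments": {"motion": [[[0, 0, 0.1, 0, 1], [0, 0, 0.2, 0, 1], [0, 0, 0.3, 0, 1], [0, 0, 0.3, 0, 1]]]}}

```text
time_s: 6.4
eef_pos: [0.4615, -0.0987, 0.0482]
eef_rot: [-0.0, -0.019, 1.0, 0.0]
wrist_force: [0.3, -0.4, -2.8]
opening: 0.224
grasp_force: 59.4
```

>>> {"name": "servo_tool", "arguments": {"motion": [[[-0.6, 0, 0.2, 0, 1], [-1.2, 0, 0.3, 0, 1], [-1.5, 0, 0.35, 0, 1], [-1.5, 0, 0.35, 0, 1], [-1.5, 0, 0.35, 0, 1]]]}}

```text
time_s: 6.9
eef_pos: [0.4766, -0.0981, 0.0447]
eef_rot: [-0.0, -0.019, 1.0, 0.0]
wrist_force: [0.2, -0.7, -2.7]
opening: 0.223
grasp_force: 59.4
```

>>> {"name": "servo_tool", "arguments": {"motion": [[[0, 0, 0.05, 0, 1], [0, 0, 0.1, 0, 1], [0, 0, 0.15, 0, 1], [0, 0, 0.15, 0, 1]]]}}

```text
time_s: 7.3
eef_pos: [0.4764, -0.0982, 0.0437]
eef_rot: [-0.0, -0.019, 1.0, 0.0]
wrist_force: [-3.5, 1.6, 4.7]
opening: 0.222
grasp_force: 60.5
```

>>> {"name": "servo_tool", "arguments": {"motion": [[[-0.15, 0, 0, 0, 1], [-0.3, 0, 0, 0, 1], [-0.3, 0, 0, 0, 1]]]}}

```text
time_s: 7.6
eef_pos: [0.4797, -0.0983, 0.0438]
eef_rot: [0.0, -0.019, 1.0, -0.0]
wrist_force: [-2.9, 0.1, 5.1]
opening: 0.219
grasp_force: 60.5
```

>>> {"name": "servo_tool", "arguments": {"motion": [[[-0.15, 0, 0, 0, 1], [-0.3, 0, 0, 0, 1], [-0.3, 0, 0, 0, 1]]]}}

```text
time_s: 7.9
eef_pos: [0.4816, -0.0981, 0.0437]
eef_rot: [-0.001, -0.019, 1.0, -0.0]
wrist_force: [-9.8, 0.1, 12.1]
opening: 0.221
grasp_force: 61.4
```

>>> {"name": "servo_tool", "arguments": {"motion": [[[-0.15, 0, 0, 0, 1], [-0.25, 0, 0, 0, 1], [-0.25, 0, 0, 0, 1]]]}}

```text
time_s: 8.2
eef_pos: [0.4839, -0.098, 0.0437]
eef_rot: [-0.001, -0.019, 1.0, 0.0]
wrist_force: [-10.5, -1.6, 12.4]
opening: 0.219
grasp_force: 61.4
```

>>> {"name": "servo_tool", "arguments": {"motion": [[[-0.1, 0, 0, 0, 1], [-0.15, 0, 0, 0, 1], [-0.15, 0, 0, 0, 1]]]}}

```text
time_s: 8.5
eef_pos: [0.4852, -0.0979, 0.0437]
eef_rot: [-0.002, -0.019, 1.0, 0.0]
wrist_force: [-10.7, -0.6, 13.1]
opening: 0.223
grasp_force: 61.6
```

>>> {"name": "servo_tool", "arguments": {"motion": [[[-0.05, 0, 0, 0, 1], [-0.1, 0, 0, 0, 1], [-0.1, 0, 0, 0, 1]]]}}

```text
time_s: 8.8
eef_pos: [0.4861, -0.0979, 0.0437]
eef_rot: [-0.002, -0.019, 1.0, 0.0]
wrist_force: [-11.4, -0.7, 13.4]
opening: 0.219
grasp_force: 61.7
```

>>> {"name": "servo_tool", "arguments": {"motion": [[[-0.05, 0, 0, 0, 1], [-0.1, 0, 0, 0, 1], [-0.1, 0, 0, 0, 1]]]}}

```text
time_s: 9.1
eef_pos: [0.4865, -0.0978, 0.0437]
eef_rot: [-0.002, -0.02, 1.0, 0.0]
wrist_force: [-14.7, -1.0, 16.6]
opening: 0.222
grasp_force: 62.2
```

>>> {"name": "servo_tool", "arguments": {"motion": [[[-0.05, 0, 0, 0, 1], [-0.1, 0, 0, 0, 1], [-0.1, 0, 0, 0, 1]]]}}

```text
time_s: 9.4
eef_pos: [0.4866, -0.0978, 0.0437]
eef_rot: [-0.004, -0.02, 1.0, 0.0]
wrist_force: [-19.7, -1.8, 20.4]
opening: 0.221
grasp_force: 62.7
```

```bash
python3 - <<'E'
from h import *
import pickle
o=ctrl.get_obs(); w,x,y,z=o["eef_rot"]; R=Ro.from_quat([x,y,z,w]).as_matrix(); print(o["time_s"],"tool z",R[:,2].round(4),o["wrist_force"].round(1),o["torque"].round(2))
c=shot("wrist"); P=depthpts(c); pickle.dump(c,open("w4.pkl","wb"))
S=sel(P,(294,180,342,310),.034,.05)
for _ in range(3):
    A=np.c_[S[:,:2]-S[:,:2].mean(0),np.ones(len(S))]; p,*_=np.linalg.lstsq(A,S[:,2],rcond=None); S=S[abs(S[:,2]-A@p)<.0015]
print("stock slopes deg",np.degrees(p[:2]).round(2),p[2].round(4),len(S))
F=sel(P,(200,150,420,320),.006,.016)
for _ in range(3):
    A=np.c_[F[:,:2]-F[:,:2].mean(0),np.ones(len(F))]; p,*_=np.linalg.lstsq(A,F[:,2],rcond=None); F=F[abs(F[:,2]-A@p)<.0015]
print("plate slopes",np.degrees(p[:2]).round(2),p[2].round(4),len(F))
c=shot("scene"); save(c,"scene5.png",(320,200,520,340),4); pickle.dump(c,open("s5.pkl","wb"))
t=shot("top"); pickle.dump(t,open("t5.pkl","wb"))
for n,cc in(("scene",c),("top",t)):
    Q=depthpts(cc).reshape(-1,3); Q=Q[(abs(Q[:,0]-.56)<.03)&(abs(Q[:,1]+.095)<.04)&(Q[:,2]>.066)&(Q[:,2]<.086)]
    print(n,len(Q),rect(Q) if len(Q)>5 else "")
E
```

```text
9.4 tool z [-7.e-03  3.e-04 -1.e+00] [-19.7  -1.8  20.4] [-0.39  2.55 -0.02]
stock slopes deg [0.11 0.15] 0.0433 4300
plate slopes [-0.15  0.02] 0.0114 15602
scene 48 [548.2 -92.5  60.8  31.9  88.2]
top 38 [561.6 -81.9  31.1  11.7 -87.4]
```

View pics/scene5.png

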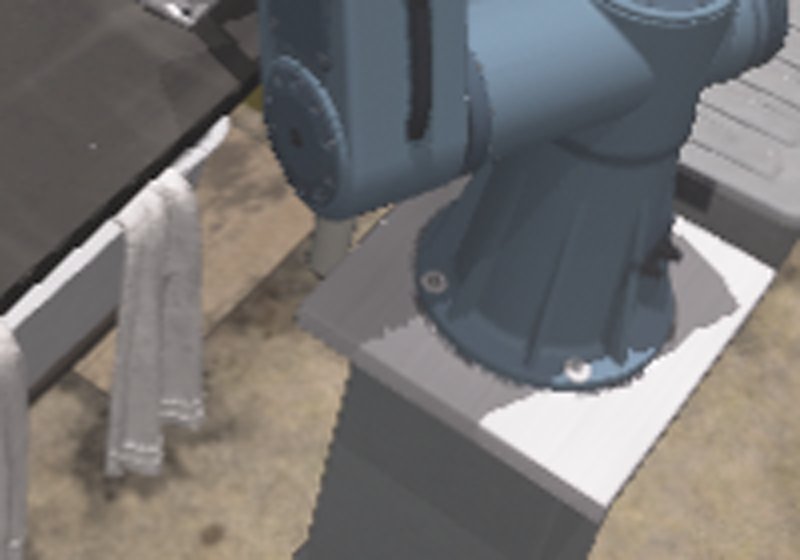

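The crop missed the fixture and shows only the cart and arm. I'll check with numbers: stock against support slope, using the earlier standing view as the reference, and the upright's position from the top camera.

```bash
python3 - <<'E'
from h import *
import pickle
def fit(S):
    for _ in range(4):
        A=np.c_[S[:,:2]-S[:,:2].mean(0),np.ones(len(S))]; p,*_=np.linalg.lstsq(A,S[:,2],rcond=None); S=S[abs(S[:,2]-A@p)<.0015]
    return p
def rep(n,ang,sb,sz,fb,fz):
    P=depthpts(pickle.load(open(n,"rb"))); a=np.radians(ang); d=[np.cos(a),np.sin(a)]
    s=fit(sel(P,sb,*sz)); f=fit(sel(P,fb,*fz)); print(n,"pitch deg stock %.2f support %.2f"%(np.degrees(s[:2]@d),np.degrees(f[:2]@d)))
rep("w2.pkl",35.5,(296,170,332,270),(.024,.04),(240,150,400,320),(-.006,.005))
rep("w1.pkl",35.5,(300,135,335,215),(.024,.04),(250,130,400,250),(-.006,.005))
rep("w3.pkl",2.2,(294,190,342,310),(.058,.078),(225,170,400,300),(.006,.016))
rep("w4.pkl",2.2,(294,180,342,310),(.034,.05),(200,150,420,320),(.006,.016))
r=np.radians(2.2); R=np.array([[np.cos(r),np.sin(r)],[-np.sin(r),np.cos(r)]])
ims=[]
for n in("top0.pkl","t5.pkl"):
    c=pickle.load(open(n,"rb")); Q=depthpts(c).reshape(-1,3); L=(Q[:,:2]-[.5117,-.097])@R.T
    m=(L[:,0]>.03)&(L[:,0]<.07)&(abs(L[:,1]-.02)<.012)&(Q[:,2]>.07)&(Q[:,2]<.084); print(n,m.sum(),(1000*L[m,0]).min().round(1),(1000*L[m,0]).max().round(1),(1000*L[m,0]).mean().round(2),Q[m,2].mean().round(4))
    ims.append(cv2.resize(c["pixels"][195:260,345:415,::-1],None,fx=5.5,fy=5.5,interpolation=cv2.INTER_CUBIC))
cv2.imwrite("pics/cmp.png",np.hstack(ims))
E
```

```text
w2.pkl pitch deg stock 0.07 support 0.02
w1.pkl pitch deg stock 0.10 support 0.00
w3.pkl pitch deg stock 0.01 support -0.09
w4.pkl pitch deg stock 0.11 support -0.15
top0.pkl 26 39.9 50.5 45.1 0.074
t5.pkl 24 46.3 56.3 51.3 0.075
```

View pics/cmp.png

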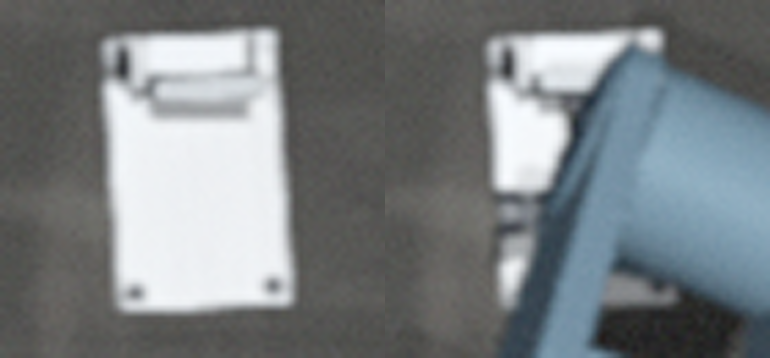

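The pitch agrees with the standing reference to about 0.1–0.15°. The upright has moved 6.2 mm at its top and reached its stop, because the force rose while the TCP no longer advanced. I'll add a little down force to seat the stock and let it settle.

>>> {"name": "servo_tool", "arguments": {"motion": [[[0, 0, 0.03, 0, 1], [0, 0, 0.05, 0, 1], [0, 0, 0.05, 0, 1], [0, 0, 0.05, 0, 1], [0, 0, 0.05, 0, 1]]]}}

```text
time_s: 10.05
eef_pos: [0.4866, -0.0978, 0.0437]
eef_rot: [-0.004, -0.02, 1.0, 0.0]
wrist_force: [-21.8, -2.1, 26.5]
opening: 0.225
grasp_force: 63.5
```

```bash
python3 - <<'E'
from h import *
o=ctrl.get_obs(); w,x,y,z=o["eef_rot"]; print(o["time_s"],Ro.from_quat([x,y,z,w]).as_matrix()[:,2].round(4),o["wrist_force"].round(1),o["torque"].round(2))
P=depthpts(shot("wrist")); r=np.radians(2.2)
def fit(S):
    for _ in range(4):
        A=np.c_[S[:,:2]-S[:,:2].mean(0),np.ones(len(S))]; p,*_=np.linalg.lstsq(A,S[:,2],rcond=None); S=S[abs(S[:,2]-A@p)<.0015]
    return p,len(S)
for b,zz in(((294,180,342,310),(.034,.05)),((200,150,420,320),(.006,.016))):
    p,n=fit(sel(P,b,*zz)); print(np.degrees(p[:2]@[np.cos(r),np.sin(r)]).round(2),p[2].round(4),n)
r=np.radians(2.2); R=np.array([[np.cos(r),np.sin(r)],[-np.sin(r),np.cos(r)]])
for _ in range(3):
    Q=depthpts(shot("top")).reshape(-1,3); L=(Q[:,:2]-[.5117,-.097])@R.T
    m=(L[:,0]>.03)&(L[:,0]<.07)&(abs(L[:,1]-.02)<.012)&(Q[:,2]>.07)&(Q[:,2]<.084); print(m.sum(),(1000*L[m,0]).mean().round(2))
E
```

```text
10.05 [-7.1e-03  3.0e-04 -1.0e+00] [-21.8  -2.1  26.5] [-0.21  2.94 -0.05]
0.13 0.0433 4302
-0.15 0.0114 15645
25 51.31
24 51.03
24 51.29
```

```bash
python3 -c "
from bench import ctrl
print(ctrl.hand_in())"
```

```text
the job is handed in; nothing more can be done
None
```

I handed the job in at about 10 s with the square still gripped and pressed into the corner (about 27 N down, 22 N forward); the upright is on its stop and the stock reads flat on the plate to within about 0.3°, measured by force and depth because the arm hid a direct view of the contact.

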